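# Start the gelato batch and its timer

## Robot

A 7-joint arm with a two-finger parallel gripper is mounted at the origin on the work surface. World frame = base frame: x ahead of the robot, y to its left, z up, the work surface at z = 0. Lengths are in m, angles in rad, forces in N, time in s.
With the tool pointing down it reaches from about 0.425 to 0.875 m from the base axis. Payload 4.7 kg.
Tool frame: the origin (TCP) lies at the very end of the fingers, on their centre line; the grasp point (between the pads) lies 19 mm behind it (robot.hold_point_z is the distance from the TCP to the grasp point, in m); z points along the fingers, y is the line along which they close (so a half turn about z gives the same grasp; the last joint's range is limited). The gripper opens to 87 mm and grips with 3 to 60 N. Pads are 19 mm wide; open, the fingers measure 117 mm over their backs; the gripper's body (75 mm by 190 mm) begins 51 mm behind the grasp point.
Start: joints at [-1.099, 0.321, -0.07, 1.45, 0.023, 1.371, -0.057], TCP at [0.287, 0.583, 0.2] pointing down, gripper open.
Joint ranges: [-2.86, 2.86], [-0.3, 2.09], [-1.38, 1.24], [0.06, 2.45], [-1.56, 4.7], [0.09, 2.05], [-2.69, 2.69]. Speed limits (rad/s): [2.57, 2.57, 3.14, 3.14, 3.14, 3.14, 3.14].

## Interface

Orientations are given as a unit quaternion [x, y, z, w].
In Python, from station import robot gives the robot as it stands.
- The arm moves only by the tool apply_moves, never from a script. Its argument "motion" is a list of rows, each an object with "xyz": the shift along the tool's x, y, z in m, a list of three; "spin": the turn about the tool's z in degrees; "jaw": the closure in counts, from 0 (fully open) to 255 (shut). In form: [{"xyz": [tx, ty, tz], "spin": spin, "jaw": jaw}, ...]. A call has exactly 10 rows; each row is the pose to reach, as a shift and turn from the pose commanded when the call began, along the tool's axes at that moment; what a row does not reach only later rows make up. A row lasts 1/12 s, in which the tool goes at most 41.7 mm and 7.16 degrees, less where a joint would pass 70% of its speed; a pose out of reach is approached as far as the arm can. A call with a gripper value outside its range is refused whole. The fingers move at their own pace and stop on an object; the grip force is fixed at half the most. Time passes only in rows, so rows that repeat a pose let the fingers close, or fill a call up. It gives the time, the measured TCP pose, the force, the opening and the grip force at its end, in the units of the state.
- robot.state(): the state, without advancing time (a new reading comes with each control period).
- robot.camera(name): name is "scene" or "side" or "wrist"; returns a dict with "img" (420x560x3 uint8, red, green, blue), "range_z" (420x560 float32, m along the optical axis (not along the pixel's ray), 0 where there is no reading), "fx", "fy", "cx", "cy" (pixels), "distortion" ([k1, k2, p1, p2, k3] as OpenCV has them; the pictures are not rectified), "xyz" and "orientation" of the camera in the world. Camera axes: x right, y down, z forward; pixel columns grow to the right and rows downward; lengths in m; the calibration is good to about 2 mm. A picture is of the moment at which its call begins.
- robot.job_done(): hands the job in; it is judged then, once.
The state is a dict: "clock": time; "joint_pos": joint angles; "joint_vel": joint speeds; "joint_torque": joint torques, N m; "tool_pos": TCP position; "orientation": TCP orientation; "contact_force": force on the tool from outside, world axes, zero at the start; "moment": the same for the moment, N m; "grip_width": opening from 0.0 (shut) to 1.0 (fully open); "gripper_force": force on a finger pad.
Only numpy, scipy, OpenCV 4.12 (cv2) and the standard library are available. Lean on these libraries where they do the work, as an engineer would, in place of code of your own. Each camera call takes 0.05 s, during which the arm holds its last target. There are 200 camera calls.

## Task

Start the next gelato batch: with the fingertips push the red-knobbed lever of the grey switch box fully over to its far stop, away from the robot, then gently press the white button of the blue timer well down, let it spring back up, and move the hand clear. Do not press the yellow or red timer, and do not shift or lift any of the timers, the steel jug or the tub.

Things in the scene. Friction and masses are not known exactly. Their poses are not given: they have to be found in the camera images.
- run_lever_base: switch box fixed to the bench, grey block 70 x 50 x 25 mm (x, y, z) with a dark cross barrel on top. Origin: centre of its underside. Its own x axis (turned up to 0.5 rad from straight ahead) is the direction in which the lever is pushed. The lever's pivot axis is along its y, 22 mm above its origin.
- run_lever (a joint): lever angle, rad: 0 = leaning 0.5 rad towards the robot side (box -x), 1.0 = far stop, leaning 0.5 rad to box +x. It stays where it is left; about 1 N at the knob moves it.
- run_lever_tip (a point): centre of the lever's red ball knob (26 mm across) on a 10 mm steel rod, 70 mm from the pivot; the knob's centre is 83 to 92 mm above the bench.
- timer_blue: kitchen timer, a loose upright drum 64 mm across and 35 mm high, about 0.35 kg, blue with a white round push button (36 mm across) in the middle of its top, standing 10 mm proud. Origin: centre of its underside; z up along its axis. The timer to start.
- timer_blue_top (a point): centre of the top face of the blue timer's white button, 45 mm above the bench when up.
- timer_blue_btn (a joint): travel of the blue timer's button, m: 0 = up, 0.007 = fully down. A spring pushes it back: 1.2 N to start, 4 N fully down. The timer starts once it is 4 mm down.
- timer_yellow: kitchen timer, a loose upright drum 64 mm across and 35 mm high, about 0.35 kg, yellow with a white round push button (36 mm across) in the middle of its top, standing 10 mm proud. Origin: centre of its underside; z up along its axis. Leave alone.
- timer_yellow_btn (a joint): travel of the yellow timer's button, m: 0 = up, 0.007 = fully down.
- timer_red: kitchen timer, a loose upright drum 64 mm across and 35 mm high, about 0.35 kg, red with a white round push button (36 mm across) in the middle of its top, standing 10 mm proud. Origin: centre of its underside; z up along its axis. Leave alone.
- timer_red_btn (a joint): travel of the red timer's button, m: 0 = up, 0.007 = fully down.
- jug: loose steel jug, 84 mm across and 85 mm high, handle on its own +y side reaching 79 mm from its axis. Origin: centre of its underside, z up. Leave alone.
- tub: loose closed tub of topping, reddish brown with a white label and a green cap, 76 mm across and 70 mm high. Origin: centre of its underside, z up. Leave alone.
Mind the look-alikes: they are no part of the job. Of the things that look like the run_lever_base, the middle-sized one is meant.

How it is judged:
On the way, in this order (a step that is already met when the one before it is completed fails the run):
1. the lever is over at its far stop (value of joint run_lever above 0.85 rad), for 0.2 s.
2. the blue timer's button is pressed at least 4 mm down (value of joint timer_blue_btn above 0.004 m), for 0.1 s.
At the end, for the whole second after the job is handed in: The lever is within 0.15 rad of its far stop; all three timer buttons are up (within 1.5 mm); the timers, jug and tub stand upright, at rest, within 15 mm of where they started (value of joint run_lever above 0.85 rad and value of joint each of timer_blue_btn, timer_yellow_btn, timer_red_btn below 0.0015 m and distance of each of timer_blue, timer_yellow, timer_red, jug, tub from where it was at the start of the episode below 0.015 m and angle between each of timer_blue, timer_yellow, timer_red, jug, tub's own z axis and vertical below 0.1 rad and linear speed of each of timer_blue, timer_yellow, timer_red, jug, tub below 0.02 m/s); the robot touches nothing.
It fails at once if the blue timer was pressed (over 2.5 mm) before the lever was over (value of joint timer_blue_btn above 0.0025 m and value of joint run_lever below 0.85 rad).
It fails at once if the blue timer was struck or pressed with more than 25 N (contact force between the fingers and timer_blue above 25 N).
It fails at once if the blue timer was lifted over 8 mm or shifted over 15 mm (height (world z) of timer_blue above 0.008 m or distance of timer_blue from where it was at the start of the episode above 0.015 m).
It fails at once if the yellow or red timer was pressed (over 2.5 mm) (value of joint any of timer_yellow_btn, timer_red_btn above 0.0025 m).
It fails at once if the yellow timer, red timer, jug or tub was lifted over 8 mm or shifted over 15 mm (height (world z) of any of timer_yellow, timer_red, jug, tub above 0.008 m or distance of any of timer_yellow, timer_red, jug, tub from where it was at the start of the episode above 0.015 m).
It also fails if it takes over 45 s, if anything falls off the work surface, if the arm or the gripper's body presses on something with over 40 N, if the wrist force passes 120 N, or if a joint passes its speed limit or range.

## Working session

There is one attempt and no reset: what is moved stays moved. The work goes in short steps, Python scripts to look and compute and a tool call to move; the robot and the scene stay as the last step left them, time stands still between calls to the robot, and variables do not carry over. Pictures are saved under pics/ and viewed, at most 10 in all, crops included, and the job is handed in when it is done.

Besides the shell and the picture viewer there is one more tool, called as name(argument=value, ...) on one line, values as JSON. apply_moves: Moves the arm, as the interface text tells. Its arguments: {"type":"object","properties":{"motion":{"type":"array","items":{"type":"object","properties":{"xyz":{"type":"array","items":{"type":"number"}},"spin":{"type":"number"},"jaw":{"type":"number"}}}}},"required":["motion"]}

```bash
mkdir -p pics
cat > h.py <<'E'
import numpy as np, cv2
from scipy.spatial.transform import Rotation as R
from station import robot
def cam(n):
    c=robot.camera(n); np.savez('%s.npz'%n,**{k:np.array(v) for k,v in c.items()}); return c
def load(n): return dict(np.load('%s.npz'%n))
def cloud(c):
    h,w=c['range_z'].shape
    K=np.array([[c['fx'],0,c['cx']],[0,c['fy'],c['cy']],[0,0,1.]],float)
    v,u=np.mgrid[:h,:w]
    p=cv2.undistortPoints(np.stack([u,v],-1).reshape(-1,1,2).astype(float),K,np.array(c['distortion'],float)).reshape(h,w,2)
    d=np.dstack([p,np.ones((h,w))])*c['range_z'][...,None]
    P=d@R.from_quat(c['orientation']).as_matrix().T+np.array(c['xyz'])
    P[c['range_z']==0]=np.nan
    return P
E
python3 - <<'E'
from h import *
ims=[]
for n in ['scene','side']:
    c=cam(n); cv2.imwrite('pics/%s0.png'%n,c['img'][...,::-1]); print(n,c['xyz'],c['orientation'],c['fx'])
print(robot.state())
E
```

```text
scene [ 1.3549661  -0.52438597  0.69471425] [ 0.7782263   0.40525191 -0.23237949 -0.4196838 ] 477.09316370607496
side [ 0.49750246 -0.97813535  0.78140118] [ 0.88550314 -0.03762075  0.01040171 -0.46299101] 477.9074773035737
{'clock': 0.1, 'joint_pos': array([-1.09887443,  0.32173045, -0.07010525,  1.45153483,  0.02261177,
        1.37078943, -0.056927  ]), 'joint_vel': array([-0.00124801, -0.00279645, -0.00073706, -0.00247577, -0.00158405,
       -0.00142028,  0.00017337]), 'joint_torque': array([-4.61149898e-05, -4.92574990e+01, -4.05790592e-01, -3.13394845e+01,
       -6.41699717e-02,  3.95003648e-02,  1.19883548e-04]), 'tool_pos': array([0.28710416, 0.58257555, 0.19919216]), 'orientation': array([ 2.26906089e-01,  9.73916282e-01, -8.25218389e-04, -1.42401144e-04]), 'contact_force': array([ 0.9633958 , -0.10827666, -0.67277364]), 'moment': array([0.02277706, 0.01594234, 0.04826597]), 'gripper_force': 0.0, 'grip_width': 1.0000330468479999}
```

View pics/scene0.png

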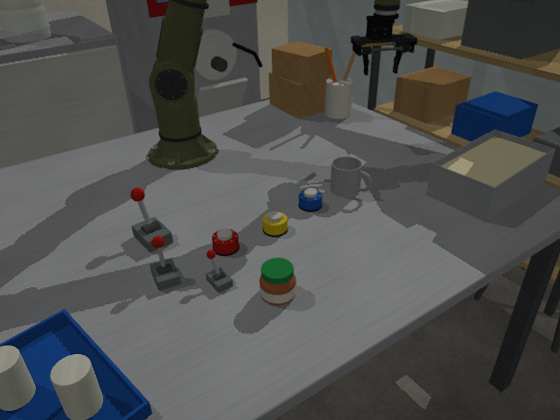

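View pics/side0.png

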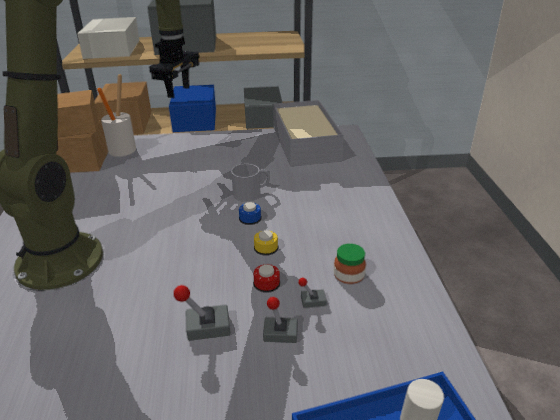

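Three switch boxes. In scene view the knobs are at (137,195), (158,242) and (211,254); in side view they are at (181,293), (273,303) and (303,282). The middle-sized one looks like scene (158,242) / side (273,303). I'll check this by size: knob height 83–92 mm, box 70x50.

Run:
```python
from h import *
for n in ['scene','side']:
    c=load(n); P=cloud(c); hsv=cv2.cvtColor(c['img'],cv2.COLOR_RGB2HSV); H,S,V=[hsv[...,i].astype(int) for i in range(3)]
    print('==',n,P.shape)
    ok=(P[...,0]>.25)&(P[...,0]<1.1)&(abs(P[...,1])<.6)&(P[...,2]<.2)&(P[...,2]>.008)
    cols={'red':((H<7)|(H>173))&(S>150)&(V>60),'blue':(H>105)&(H<125)&(S>130),'yel':(H>20)&(H<33)&(S>130),'grn':(H>45)&(H<80)&(S>120),'all':S>=0}
    for k,m in cols.items():
        m=(m&ok).astype(np.uint8)
        nn,L,st,ce=cv2.connectedComponentsWithStats(m)
        for i in range(1,nn):
            if st[i,4]<40: continue
            q=P[L==i]; print(k,ce[i].round(),st[i,4],'lo',np.percentile(q,2,0).round(3),'hi',np.percentile(q,98,0).round(3),'mean',q.mean(0).round(3))
            if k=='all':
                t=q[(q[:,2]>.01)&(q[:,2]<.04)]
                t=t[t[:,2]>.015]
                if len(t)>20: print('   rect',[np.round(x,3) for x in cv2.minAreaRect((t[:,:2]*1000).astype(np.float32))])
c=load('side');
cv2.imwrite('pics/crop.png',cv2.resize(c['img'][190:360,150:390],None,fx=3.3,fy=3.3,interpolation=cv2.INTER_CUBIC)[...,::-1])
```

```text
== scene (420, 560, 3)
red [137. 194.] 140 lo [ 0.351 -0.281  0.101] hi [ 0.371 -0.255  0.126] mean [ 0.363 -0.269  0.115]
red [223. 245.] 402 lo [ 0.518 -0.213  0.009] hi [ 0.616 -0.111  0.072] mean [ 0.559 -0.152  0.032]
red [158. 241.] 116 lo [ 0.532 -0.304  0.082] hi [ 0.55  -0.282  0.104] mean [ 0.541 -0.294  0.095]
blue [310. 201.] 271 lo [0.483 0.11  0.009] hi [0.533 0.16  0.038] mean [0.517 0.128 0.026]
blue [ 87. 357.] 1706 lo [ 0.558 -0.595  0.009] hi [ 0.851 -0.448  0.032] mean [ 0.682 -0.501  0.023]
yel [275. 225.] 332 lo [ 0.519 -0.028  0.009] hi [0.57  0.027 0.037] mean [ 0.554 -0.008  0.026]
grn [277. 271.] 671 lo [ 0.706 -0.153  0.056] hi [ 0.765 -0.095  0.073] mean [ 0.739 -0.126  0.068]
all [474. 182.] 4532 lo [0.639 0.432 0.011] hi [0.823 0.594 0.1  ] mean [0.744 0.488 0.067]
   rect [array([769.431, 475.036]), array([235.068, 120.186]), np.float64(44.979)]
all [348. 176.] 1201 lo [0.456 0.228 0.011] hi [0.565 0.309 0.085] mean [0.51  0.264 0.054]
   rect [array([521.226, 264.708]), array([107.064,  43.38 ]), np.float64(50.715)]
all [155. 242.] 1845 lo [ 0.356 -0.3
[... 3252 characters left out ...]
-0.226  0.009] hi [ 0.659 -0.188  0.071] mean [ 0.629 -0.211  0.027]
   rect [array([ 633.815, -206.386]), array([53.284, 41.994]), np.float64(0.915)]
all [202. 316.] 1596 lo [ 0.345 -0.297  0.01 ] hi [ 0.441 -0.235  0.124] mean [ 0.391 -0.273  0.046]
   rect [array([ 397.501, -262.412]), array([91.647, 69.012]), np.float64(4.28)]
all [279. 324.] 951 lo [ 0.517 -0.322  0.01 ] hi [ 0.584 -0.271  0.102] mean [ 0.548 -0.301  0.037]
   rect [array([ 551.531, -294.527]), array([54.785, 70.193]), np.float64(82.43)]
all [401. 400.] 3229 lo [ 0.568 -0.558  0.009] hi [ 0.86  -0.45   0.098] mean [ 0.743 -0.508  0.051]
   rect [array([ 714.258, -483.164]), array([100.339, 315.979]), np.float64(84.978)]
```

View pics/crop.png

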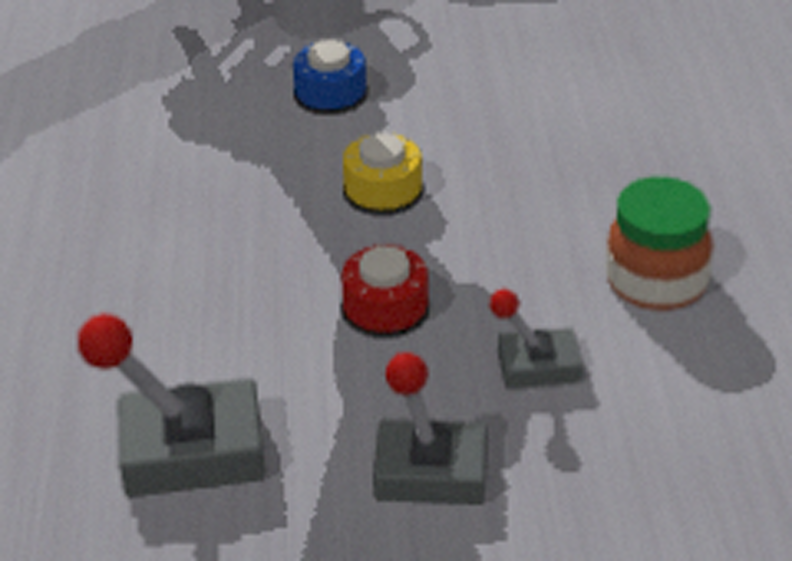

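The crop confirms it. Of the three red-knobbed boxes, the centre one (knob at crop (406,373)) is middle-sized. Its measured footprint is 55x70 mm and its knob is about 0.09 m high. The left box is larger (92 mm, knob 0.115 m) and the right one smaller (53 mm, knob 0.068 m). Blue timer is at about (0.503, 0.134) and box axis yaw is about -7.6°. Moving with the fingers closed.

apply_moves(motion=[{"xyz": [-0.364,-0.303,0],"spin": -18.5,"jaw": 255},{"xyz": [-0.364,-0.303,0],"spin": -18.5,"jaw": 255},{"xyz": [-0.364,-0.303,0],"spin": -18.5,"jaw": 255},{"xyz": [-0.364,-0.303,0],"spin": -18.5,"jaw": 255},{"xyz": [-0.364,-0.303,0],"spin": -18.5,"jaw": 255},{"xyz": [-0.364,-0.303,0],"spin": -18.5,"jaw": 255},{"xyz": [-0.364,-0.303,0],"spin": -18.5,"jaw": 255},{"xyz": [-0.364,-0.303,0],"spin": -18.5,"jaw": 255},{"xyz": [-0.364,-0.303,0],"spin": -18.5,"jaw": 255},{"xyz": [-0.364,-0.303,0],"spin": -18.5,"jaw": 255}])

```text
clock: 0.93
tool_pos: [0.4569, 0.2003, 0.2]
orientation: [0.067, 0.998, 0.0, -0.0]
contact_force: [0.5, 0.5, 0.8]
grip_width: 0.327
gripper_force: 0.0
```

```bash
cat >> h.py <<'E'
def go(*t):
    s=robot.state(); M=R.from_quat(s['orientation']).as_matrix()
    print('pos',s['tool_pos'].round(4),'yawx',np.degrees(np.arctan2(M[1,0],M[0,0])).round(2),'F',s['contact_force'].round(2),'t',s['clock'],'w',s['grip_width'],'j',s['joint_pos'].round(2))
    for p in t: print(p,'->',(M.T@(np.array(p)-s['tool_pos'])).round(4))
E
python3 -c "
from h import *
go((.487,-.284,.2),(.487,-.284,.074))"
```

```text
pos [0.4569 0.2003 0.2   ] yawx 172.28 F [0.46 0.48 0.78] t 0.9333 w 0.32682691901901934 j [-0.65 -0.    0.18  1.82  0.    1.32  0.97]
(0.487, -0.284, 0.2) -> [-9.490e-02 -4.759e-01 -1.000e-04]
(0.487, -0.284, 0.074) -> [-0.0949 -0.4759  0.1259]
```

apply_moves(motion=[{"xyz": [-0.095,-0.476,0],"spin": 0,"jaw": 255},{"xyz": [-0.095,-0.476,0],"spin": 0,"jaw": 255},{"xyz": [-0.095,-0.476,0],"spin": 0,"jaw": 255},{"xyz": [-0.095,-0.476,0],"spin": 0,"jaw": 255},{"xyz": [-0.095,-0.476,0],"spin": 0,"jaw": 255},{"xyz": [-0.095,-0.476,0],"spin": 0,"jaw": 255},{"xyz": [-0.095,-0.476,0],"spin": 0,"jaw": 255},{"xyz": [-0.095,-0.476,0],"spin": 0,"jaw": 255},{"xyz": [-0.095,-0.476,0],"spin": 0,"jaw": 255},{"xyz": [-0.095,-0.476,0],"spin": 0,"jaw": 255}])

```text
clock: 1.77
tool_pos: [0.4821, -0.2153, 0.2002]
orientation: [0.067, 0.998, 0.0, 0.0]
contact_force: [0.8, 0.9, -0.1]
grip_width: 0.007
gripper_force: 0.0
```

```bash
python3 -c "
from h import *
go((.487,-.284,.2),(.487,-.284,.074))"
```

```text
pos [ 0.4821 -0.2153  0.2002] yawx 172.28 F [ 0.8   0.9  -0.08] t 1.7667 w 0.006769441725354061 j [-0.25  0.06  0.64  1.77 -0.04  1.32  1.84]
(0.487, -0.284, 0.2) -> [-0.0141 -0.0674  0.0001]
(0.487, -0.284, 0.074) -> [-0.014  -0.0675  0.1261]
```

apply_moves(motion=[{"xyz": [-0.014,-0.067,0],"spin": 0,"jaw": 255},{"xyz": [-0.014,-0.067,0],"spin": 0,"jaw": 255},{"xyz": [-0.014,-0.067,0.03],"spin": 0,"jaw": 255},{"xyz": [-0.014,-0.067,0.06],"spin": 0,"jaw": 255},{"xyz": [-0.014,-0.067,0.09],"spin": 0,"jaw": 255},{"xyz": [-0.014,-0.067,0.11],"spin": 0,"jaw": 255},{"xyz": [-0.014,-0.067,0.126],"spin": 0,"jaw": 255},{"xyz": [-0.014,-0.067,0.126],"spin": 0,"jaw": 255},{"xyz": [-0.014,-0.067,0.126],"spin": 0,"jaw": 255},{"xyz": [-0.014,-0.067,0.126],"spin": 0,"jaw": 255}])

```text
clock: 2.6
tool_pos: [0.4881, -0.2822, 0.0751]
orientation: [0.067, 0.998, -0.0, 0.001]
contact_force: [-0.3, 0.2, -0.1]
grip_width: 0.005
gripper_force: 0.0
```

```bash
python3 -c "
from h import *
c=cam('side'); cv2.imwrite('pics/s1.png',cv2.resize(c['img'][200:360,170:370],None,fx=3,fy=3)[...,::-1])
go((.562,-.2935,.074),(.568,-.294,.074))"
```

```text
pos [ 0.4884 -0.2822  0.0755] yawx 172.27 F [-0.04  0.26 -0.38] t 2.65 w 0.005974671762667295 j [-0.12  0.27  0.68  1.84 -0.19  1.09  2.08]
(0.562, -0.2935, 0.074) -> [-0.0744 -0.0013  0.0017]
(0.568, -0.294, 0.074) -> [-0.0804 -0.001   0.0017]
```

View pics/s1.png

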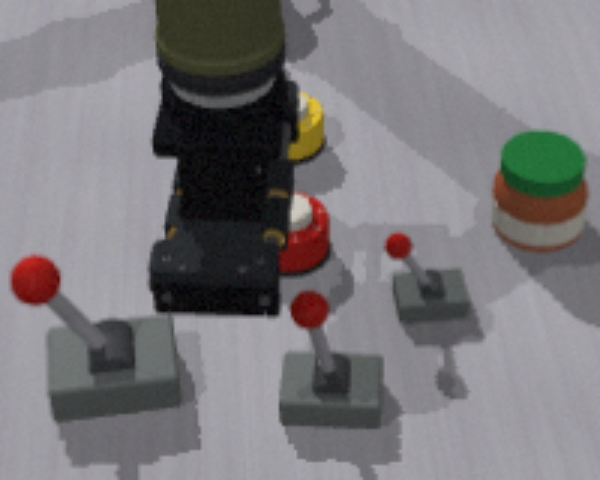

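The gripper (crop about (215,280)) stands just left of the middle knob at (310,310), level with it and not touching. Now pushing.

apply_moves(motion=[{"xyz": [-0.012,-0.001,0.001],"spin": 0,"jaw": 255},{"xyz": [-0.022,-0.001,0.001],"spin": 0,"jaw": 255},{"xyz": [-0.03,-0.001,0.001],"spin": 0,"jaw": 255},{"xyz": [-0.038,-0.001,0.001],"spin": 0,"jaw": 255},{"xyz": [-0.046,-0.001,0.001],"spin": 0,"jaw": 255},{"xyz": [-0.054,-0.001,0.001],"spin": 0,"jaw": 255},{"xyz": [-0.061,-0.001,0.001],"spin": 0,"jaw": 255},{"xyz": [-0.067,-0.001,0.001],"spin": 0,"jaw": 255},{"xyz": [-0.072,-0.001,0.001],"spin": 0,"jaw": 255},{"xyz": [-0.072,-0.001,0.001],"spin": 0,"jaw": 255}])

```text
clock: 3.48
tool_pos: [0.5597, -0.2919, 0.0726]
orientation: [0.067, 0.998, 0.0, -0.0]
contact_force: [0.1, -0.4, 0.4]
grip_width: 0.008
gripper_force: 0.1
```

```bash
python3 -c "
from h import *
c=cam('side'); cv2.imwrite('pics/s2.png',cv2.resize(c['img'][200:360,170:370],None,fx=3,fy=3)[...,::-1])
go((.562,-.2935,.074),(.568,-.294,.074))"
```

```text
pos [ 0.5592 -0.292   0.0727] yawx 172.3 F [-0.82 -0.96 -0.04] t 3.5333 w 0.003667006564498581 j [-0.08  0.42  0.65  1.67 -0.28  1.14  2.09]
(0.562, -0.2935, 0.074) -> [-0.003  -0.0011 -0.0013]
(0.568, -0.294, 0.074) -> [-0.009  -0.0008 -0.0013]
```

View pics/s2.png

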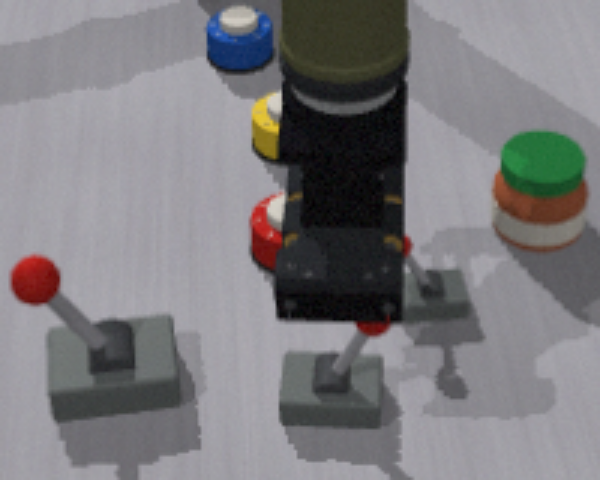

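The lever now leans away (knob at crop (373,322)), but there's no force from the stop yet. I'll push a few more mm until it shows.

apply_moves(motion=[{"xyz": [-0.002,0,0],"spin": 0,"jaw": 255},{"xyz": [-0.003,0,0],"spin": 0,"jaw": 255},{"xyz": [-0.004,0,0],"spin": 0,"jaw": 255},{"xyz": [-0.005,0,0],"spin": 0,"jaw": 255},{"xyz": [-0.006,0,0],"spin": 0,"jaw": 255},{"xyz": [-0.006,0,0],"spin": 0,"jaw": 255},{"xyz": [-0.006,0,0],"spin": 0,"jaw": 255},{"xyz": [-0.006,0,0],"spin": 0,"jaw": 255},{"xyz": [-0.006,0,0],"spin": 0,"jaw": 255},{"xyz": [-0.006,0,0],"spin": 0,"jaw": 255}])

```text
clock: 4.37
tool_pos: [0.5647, -0.2932, 0.0732]
orientation: [0.067, 0.998, 0.0, 0.0]
contact_force: [-0.3, 0.2, 0.0]
grip_width: 0.005
gripper_force: 0.2
```

apply_moves(motion=[{"xyz": [-0.001,0,0],"spin": 0,"jaw": 255},{"xyz": [-0.002,0,0],"spin": 0,"jaw": 255},{"xyz": [-0.003,0,0],"spin": 0,"jaw": 255},{"xyz": [-0.004,0,0],"spin": 0,"jaw": 255},{"xyz": [-0.004,0,0],"spin": 0,"jaw": 255},{"xyz": [-0.004,0,0],"spin": 0,"jaw": 255},{"xyz": [-0.004,0,0],"spin": 0,"jaw": 255},{"xyz": [-0.004,0,0],"spin": 0,"jaw": 255},{"xyz": [-0.004,0,0],"spin": 0,"jaw": 255},{"xyz": [-0.004,0,0],"spin": 0,"jaw": 255}])

```text
clock: 5.2
tool_pos: [0.5687, -0.2937, 0.0732]
orientation: [0.067, 0.998, 0.0, 0.0]
contact_force: [-0.3, 0.3, 0.3]
grip_width: 0.002
gripper_force: 0.1
```

Run:
```python
from h import *
go()
c=cam('side');P=cloud(c);hsv=cv2.cvtColor(c['img'],cv2.COLOR_RGB2HSV)
H,S=hsv[...,0],hsv[...,1]
m=((H<7)|(H>173))&(S>150)&(P[...,2]>.06)&(P[...,2]<.11)&(P[...,1]<-.25)&(P[...,0]>.5)
q=P[m];print(len(q),q.mean(0),q.min(0),q.max(0))
```

```text
pos [ 0.5687 -0.2937  0.0732] yawx 172.27 F [-0.27  0.26  0.31] t 5.2 w 0.0018878233040098835 j [-0.07  0.44  0.65  1.65 -0.29  1.15  2.09]
36 [ 0.58215164 -0.30929392  0.08610045] [ 0.57287572 -0.31259945  0.08051887] [ 0.59282883 -0.3044402   0.09114059]
```

apply_moves(motion=[{"xyz": [-0.001,0,0],"spin": 0,"jaw": 255},{"xyz": [-0.002,0,0],"spin": 0,"jaw": 255},{"xyz": [-0.003,0,0],"spin": 0,"jaw": 255},{"xyz": [-0.004,0,0],"spin": 0,"jaw": 255},{"xyz": [-0.004,0,0],"spin": 0,"jaw": 255},{"xyz": [-0.004,0,0],"spin": 0,"jaw": 255},{"xyz": [-0.004,0,0],"spin": 0,"jaw": 255},{"xyz": [-0.004,0,0],"spin": 0,"jaw": 255},{"xyz": [-0.004,0,0],"spin": 0,"jaw": 255},{"xyz": [-0.004,0,0],"spin": 0,"jaw": 255}])

```text
clock: 6.08
tool_pos: [0.5703, -0.2941, 0.073]
orientation: [0.068, 0.998, 0.001, -0.002]
contact_force: [-5.4, 1.6, 5.1]
grip_width: 0.003
gripper_force: 3.2
```

At the stop: 5 N of reaction. Backing off, rising and heading for the blue timer.

apply_moves(motion=[{"xyz": [0.03,0,0],"spin": 0,"jaw": 255},{"xyz": [0.03,0,-0.04],"spin": 0,"jaw": 255},{"xyz": [0.03,0,-0.08],"spin": 0,"jaw": 255},{"xyz": [0.03,0,-0.12],"spin": 0,"jaw": 255},{"xyz": [0.03,0,-0.12],"spin": 0,"jaw": 255},{"xyz": [0.03,0.04,-0.12],"spin": 0,"jaw": 255},{"xyz": [0.03,0.08,-0.12],"spin": 0,"jaw": 255},{"xyz": [0.03,0.12,-0.12],"spin": 0,"jaw": 255},{"xyz": [0.03,0.16,-0.12],"spin": 0,"jaw": 255},{"xyz": [0.03,0.2,-0.12],"spin": 0,"jaw": 255}])

```text
clock: 6.92
tool_pos: [0.5704, -0.09, 0.1934]
orientation: [0.067, 0.998, 0.0, 0.001]
contact_force: [1.6, -0.3, 0.2]
grip_width: 0.005
gripper_force: 0.0
```

Run:
```python
from h import *
for n in ['scene','side']:
    c=cam(n);P=cloud(c)
    b=(P[...,2]>.040)&(P[...,2]<.06)&(abs(P[...,0]-.503)<.035)&(abs(P[...,1]-.134)<.035)
    q=P[b];
    print(n,len(q),q.mean(0).round(4),q.min(0).round(3),q.max(0).round(3),'circle',cv2.minEnclosingCircle((q[:,:2]*1000).astype(np.float32)))
    hsv=cv2.cvtColor(c['img'],cv2.COLOR_RGB2HSV);H,S=hsv[...,0],hsv[...,1]
    m=((H<7)|(H>173))&(S>150)&(P[...,2]>.07)&(P[...,2]<.11)&(P[...,1]<-.25)&(P[...,0]>.5)
    q=P[m];print('knob',len(q),q.mean(0).round(4),q.min(0).round(3),q.max(0).round(3))
go((.503,.134,.2),(.503,.134,.06))
```

```text
scene 88 [0.5041 0.1387 0.0447] [0.486 0.123 0.04 ] [0.52  0.156 0.05 ] circle ((502.4854736328125, 140.20700073242188), 18.15966796875)
knob 110 [ 0.5901 -0.3015  0.0892] [ 0.578 -0.311  0.078] [ 0.597 -0.291  0.097]
side 82 [0.5028 0.1381 0.0441] [0.485 0.122 0.04 ] [0.519 0.16  0.048] circle ((503.81103515625, 141.0010986328125), 19.7345027923584)
knob 111 [ 0.5837 -0.3043  0.0902] [ 0.573 -0.312  0.079] [ 0.595 -0.292  0.097]
pos [ 0.5717 -0.0817  0.1927] yawx 173.02 F [0.3  0.32 0.38] t 7.0167 w 0.00871424272491311 j [-0.41  0.18  0.58  1.67 -0.11  1.32  1.64]
(0.503, 0.134, 0.2) -> [ 0.0944  0.2058 -0.0063]
(0.503, 0.134, 0.06) -> [0.0945 0.2051 0.1337]
```

Lever confirmed at the stop (knob x about 0.585, as predicted). Button centre is about (0.503, 0.139).

apply_moves(motion=[{"xyz": [0.04,0.04,0],"spin": 0,"jaw": 255},{"xyz": [0.06,0.08,0],"spin": 0,"jaw": 255},{"xyz": [0.08,0.12,0],"spin": 0,"jaw": 255},{"xyz": [0.095,0.16,0],"spin": 0,"jaw": 255},{"xyz": [0.095,0.2,0],"spin": 0,"jaw": 255},{"xyz": [0.095,0.205,0],"spin": 0,"jaw": 255},{"xyz": [0.095,0.205,0],"spin": 0,"jaw": 255},{"xyz": [0.095,0.205,0.04],"spin": 0,"jaw": 255},{"xyz": [0.095,0.205,0.08],"spin": 0,"jaw": 255},{"xyz": [0.095,0.205,0.08],"spin": 0,"jaw": 255}])

```text
clock: 7.85
tool_pos: [0.4982, 0.1219, 0.1064]
orientation: [0.067, 0.998, -0.003, -0.005]
contact_force: [-2.2, -1.0, -0.4]
grip_width: 0.002
gripper_force: 0.0
```

```bash
python3 -c "
from h import *
cam('wrist'); go((.503,.139,.055),(.503,.139,.039))"
```

```text
pos [0.5002 0.1223 0.1099] yawx 172.23 F [0.15 0.92 1.02] t 7.9 w 0.005412604568981089 j [-0.67  0.11  0.4   1.9  -0.04  1.15  1.18]
(0.503, 0.139, 0.055) -> [-0.0009  0.0171  0.0548]
(0.503, 0.139, 0.039) -> [-0.001   0.0172  0.0708]
```

apply_moves(motion=[{"xyz": [-0.001,0.017,0],"spin": 0,"jaw": 255},{"xyz": [-0.001,0.017,0.01],"spin": 0,"jaw": 255},{"xyz": [-0.001,0.017,0.025],"spin": 0,"jaw": 255},{"xyz": [-0.001,0.017,0.04],"spin": 0,"jaw": 255},{"xyz": [-0.001,0.017,0.05],"spin": 0,"jaw": 255},{"xyz": [-0.001,0.017,0.055],"spin": 0,"jaw": 255},{"xyz": [-0.001,0.017,0.055],"spin": 0,"jaw": 255},{"xyz": [-0.001,0.017,0.055],"spin": 0,"jaw": 255},{"xyz": [-0.001,0.017,0.055],"spin": 0,"jaw": 255},{"xyz": [-0.001,0.017,0.055],"spin": 0,"jaw": 255}])

```text
clock: 8.73
tool_pos: [0.5072, 0.1408, 0.0591]
orientation: [0.067, 0.998, 0.0, 0.001]
contact_force: [-0.7, 1.0, 0.5]
grip_width: 0.004
gripper_force: 0.0
```

```bash
python3 -c "
from h import *
c=cam('side'); cv2.imwrite('pics/s3.png',cv2.resize(c['img'][140:280,180:320],None,fx=4,fy=4)[...,::-1])
go((.503,.139,.039))"
```

```text
pos [0.5071 0.1408 0.059 ] yawx 172.27 F [ 0.31  0.35 -0.33] t 8.7833 w 0.0022897741205563115 j [-0.67  0.18  0.38  1.94 -0.08  1.04  1.18]
(0.503, 0.139, 0.039) -> [ 0.0038 -0.0024  0.02  ]
```

View pics/s3.png

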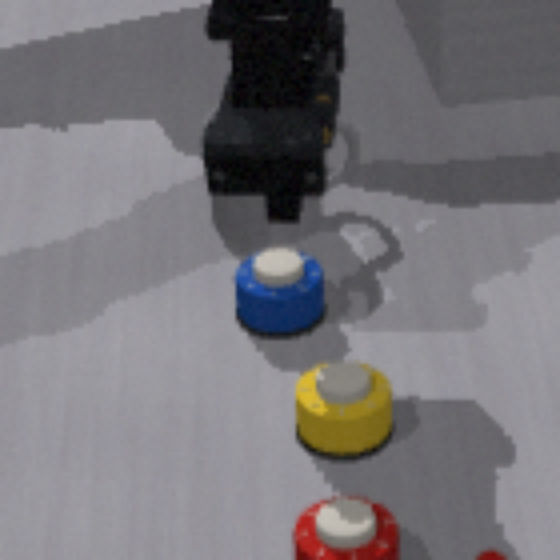

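The fingertip is at crop (284,215) and the button at (279,265), which looks like a bigger gap than expected. I'll check by projecting the TCP and reading the fingertip depth.

Run:
```python
from h import *
s=robot.state()
for n in ['side','scene']:
    c=load(n) if n=='side' else cam(n)
    K=np.array([[c['fx'],0,c['cx']],[0,c['fy'],c['cy']],[0,0,1.]],float)
    Rt=R.from_quat(c['orientation']).as_matrix().T
    pr=lambda p: cv2.projectPoints(np.array([p],float),cv2.Rodrigues(Rt)[0],-Rt@np.array(c['xyz']),K,np.array(c['distortion'],float))[0].ravel().round(1)
    print(n,'tcp',pr(s['tool_pos']),'btn',pr([.503,.139,.045]))
    P=cloud(c)
    q=P[(abs(P[...,0]-.505)<.05)&(abs(P[...,1]-.15)<.05)&(P[...,2]>.052)&(P[...,2]<.1)]
    print('tip',len(q),q.min(0),np.median(q,0),q.max(0))
    q=q[q[:,2]<q[:,2].min()+.012];print('low',q.mean(0),q.min(0),q.max(0))
cv2.imwrite('pics/c4.png',cv2.resize(c['img'][130:240,250:390],None,fx=4,fy=4)[...,::-1])
```

```text
side tcp [250.4 200.6] btn [249.2 205.2]
tip 48 [0.49840911 0.12606629 0.08045225] [0.50940169 0.13219802 0.09032615] [0.52113633 0.15028592 0.09948018]
low [0.50896661 0.13345603 0.08636914] [0.49840911 0.12693751 0.08045225] [0.52113633 0.15028592 0.0917088 ]
scene tcp [311.7 187. ] btn [310.1 191.1]
tip 67 [0.49431662 0.12774958 0.08177336] [0.51619681 0.133818   0.09149793] [0.52216598 0.14965715 0.09993464]
low [0.51313711 0.13665184 0.08841063] [0.4949621  0.12774958 0.08177336] [0.52216598 0.14948517 0.09314716]
```

View pics/c4.png

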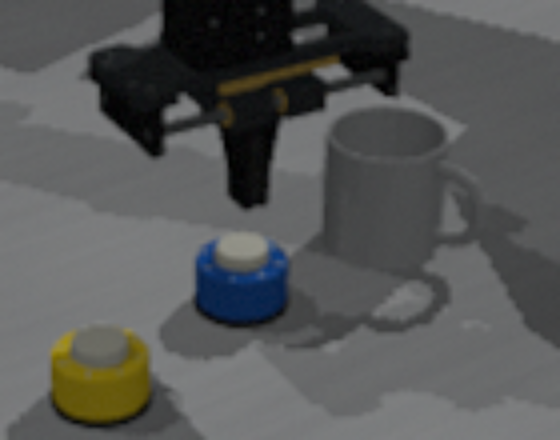

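The real fingertips sit about 20 mm above the reported TCP (bottom at z 0.080, crop (247,207)); xy is right. The wide gripper bracket at crop (390,90) would come down close to the jug rim (385,110). I'll turn the tool 90° so it clears the jug, then descend by feel.

apply_moves(motion=[{"xyz": [0.004,-0.002,-0.03],"spin": 0,"jaw": 255},{"xyz": [0.004,-0.002,-0.03],"spin": 7,"jaw": 255},{"xyz": [0.004,-0.002,-0.03],"spin": 14,"jaw": 255},{"xyz": [0.004,-0.002,-0.03],"spin": 21,"jaw": 255},{"xyz": [0.004,-0.002,-0.03],"spin": 28,"jaw": 255},{"xyz": [0.004,-0.002,-0.03],"spin": 35,"jaw": 255},{"xyz": [0.004,-0.002,-0.03],"spin": 42,"jaw": 255},{"xyz": [0.004,-0.002,-0.03],"spin": 49,"jaw": 255},{"xyz": [0.004,-0.002,-0.03],"spin": 56,"jaw": 255},{"xyz": [0.004,-0.002,-0.03],"spin": 63,"jaw": 255}])

```text
clock: 9.67
tool_pos: [0.5024, 0.1392, 0.0885]
orientation: [0.581, 0.814, 0.0, 0.0]
contact_force: [-0.1, 0.8, 0.6]
grip_width: 0.002
gripper_force: 0.0
```

apply_moves(motion=[{"xyz": [0,0,0],"spin": 7,"jaw": 255},{"xyz": [0,0,0],"spin": 14,"jaw": 255},{"xyz": [0,0,0],"spin": 21,"jaw": 255},{"xyz": [0,0,0],"spin": 25,"jaw": 255},{"xyz": [0,0,0],"spin": 25,"jaw": 255},{"xyz": [0,0,0],"spin": 25,"jaw": 255},{"xyz": [0,0,0],"spin": 25,"jaw": 255},{"xyz": [0,0,0],"spin": 25,"jaw": 255},{"xyz": [0,0,0],"spin": 25,"jaw": 255},{"xyz": [0,0,0],"spin": 25,"jaw": 255}])

```text
clock: 10.5
tool_pos: [0.5023, 0.1391, 0.0882]
orientation: [0.741, 0.671, 0.0, 0.0]
contact_force: [0.7, 0.3, 0.3]
grip_width: 0.008
gripper_force: 0.0
```

```bash
python3 -c "
from h import *
go((.503,.139,.035))
for n in ['side','scene']:
    P=cloud(cam(n))
    q=P[(abs(P[...,0]-.505)<.05)&(abs(P[...,1]-.14)<.05)&(P[...,2]>.06)&(P[...,2]<.14)]
    q=q[q[:,2]<q[:,2].min()+.012];print('low',q.mean(0),q.min(0),q.max(0))
"
```

```text
pos [0.5023 0.1391 0.0882] yawx 84.3 F [0.69 0.28 0.34] t 10.5 w 0.007524087586853584 j [-0.79  0.14  0.5   1.92 -0.08  1.1  -0.35]
(0.503, 0.139, 0.035) -> [-0.      0.0007  0.0532]
low [0.50323928 0.13064756 0.11477032] [0.49422974 0.12245303 0.10936827] [0.514047   0.15050887 0.12094424]
low [0.50627114 0.13436436 0.11759443] [0.49031163 0.12625463 0.11105508] [0.51412875 0.14800149 0.12303023]
```

apply_moves(motion=[{"xyz": [0,0,0.015],"spin": 0,"jaw": 255},{"xyz": [0,0,0.03],"spin": 0,"jaw": 255},{"xyz": [0,0,0.036],"spin": 0,"jaw": 255},{"xyz": [0,0,0.039],"spin": 0,"jaw": 255},{"xyz": [0,0,0.042],"spin": 0,"jaw": 255},{"xyz": [0,0,0.044],"spin": 0,"jaw": 255},{"xyz": [0,0,0.046],"spin": 0,"jaw": 255},{"xyz": [0,0,0.048],"spin": 0,"jaw": 255},{"xyz": [0,0,0.048],"spin": 0,"jaw": 255},{"xyz": [0,0,0.048],"spin": 0,"jaw": 255}])

```text
clock: 11.43
tool_pos: [0.5023, 0.1392, 0.0404]
orientation: [0.742, 0.671, 0.0, 0.0]
contact_force: [0.3, 0.9, -0.4]
grip_width: 0.005
gripper_force: 0.0
```

```bash
python3 -c "
from h import *
go()
c=cam('side'); a=cv2.resize(c['img'][160:240,200:300],None,fx=4,fy=4)
c=cam('scene'); b=cv2.resize(c['img'][140:220,260:360],None,fx=4,fy=4)
cv2.imwrite('pics/s5.png',np.hstack([a,b])[...,::-1])"
```

```text
pos [0.5023 0.1392 0.0404] yawx 84.27 F [ 0.28  0.9  -0.35] t 11.4333 w 0.004779445574548787 j [-0.77  0.2   0.5   1.97 -0.11  1.   -0.32]
```

View pics/s5.png

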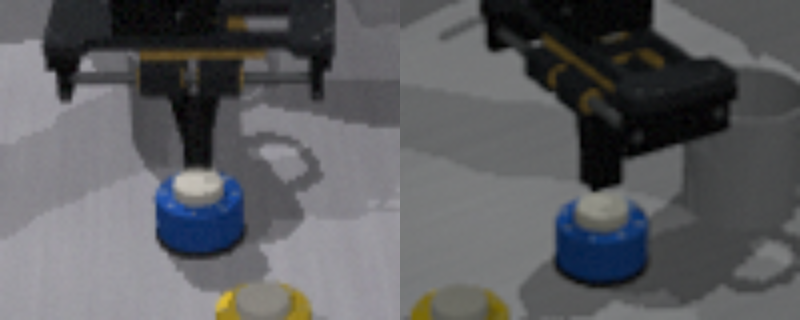

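The tip is centred just above the button (side crop: tip (198,168), button (198,183); scene crop: tip (600,187), button (603,208)), and there's no contact. Feeling down slowly.

apply_moves(motion=[{"xyz": [0,0,0.002],"spin": 0,"jaw": 255},{"xyz": [0,0,0.004],"spin": 0,"jaw": 255},{"xyz": [0,0,0.006],"spin": 0,"jaw": 255},{"xyz": [0,0,0.008],"spin": 0,"jaw": 255},{"xyz": [0,0,0.01],"spin": 0,"jaw": 255},{"xyz": [0,0,0.012],"spin": 0,"jaw": 255},{"xyz": [0,0,0.013],"spin": 0,"jaw": 255},{"xyz": [0,0,0.013],"spin": 0,"jaw": 255},{"xyz": [0,0,0.013],"spin": 0,"jaw": 255},{"xyz": [0,0,0.013],"spin": 0,"jaw": 255}])

```text
clock: 12.37
tool_pos: [0.5023, 0.1392, 0.0272]
orientation: [0.742, 0.671, 0.0, 0.0]
contact_force: [0.6, -0.4, 0.0]
grip_width: 0.002
gripper_force: 0.0
```

apply_moves(motion=[{"xyz": [0,0,0.001],"spin": 0,"jaw": 255},{"xyz": [0,0,0.002],"spin": 0,"jaw": 255},{"xyz": [0,0,0.003],"spin": 0,"jaw": 255},{"xyz": [0,0,0.004],"spin": 0,"jaw": 255},{"xyz": [0,0,0.004],"spin": 0,"jaw": 255},{"xyz": [0,0,0.004],"spin": 0,"jaw": 255},{"xyz": [0,0,0.004],"spin": 0,"jaw": 255},{"xyz": [0,0,0.004],"spin": 0,"jaw": 255},{"xyz": [0,0,0.004],"spin": 0,"jaw": 255},{"xyz": [0,0,0.004],"spin": 0,"jaw": 255}])

```text
clock: 13.2
tool_pos: [0.5022, 0.1391, 0.0232]
orientation: [0.742, 0.671, 0.0, 0.0]
contact_force: [0.1, -0.8, 0.3]
grip_width: 0.005
gripper_force: 0.0
```

Run:
```python
from h import *
go()
for n in ['side','scene']:
    c=cam(n);P=cloud(c)
    b=(P[...,2]>.03)&(P[...,2]<.06)&(abs(P[...,0]-.503)<.02)&(abs(P[...,1]-.139)<.02)
    w=b&(c['img'].min(-1)>90)
    d=b&(c['img'].max(-1)<50)
    print(n,w.sum(),P[w][:,2].mean(),P[w][:,2].max(),d.sum(),P[d][:,2].min() if d.any() else None)
```

```text
pos [0.5022 0.1391 0.0232] yawx 84.27 F [ 0.11 -0.76  0.29] t 13.2 w 0.004809715956523367 j [-0.77  0.23  0.49  1.98 -0.13  0.96 -0.31]
side 58 0.042468603605976755 0.053826347113479445 24 0.047376104604028635
scene 15 0.044062785954436946 0.046798801904396004 46 0.04555804723682266
```

The tip is about 1 mm above the button.

apply_moves(motion=[{"xyz": [0,0,0.001],"spin": 0,"jaw": 255},{"xyz": [0,0,0.002],"spin": 0,"jaw": 255},{"xyz": [0,0,0.003],"spin": 0,"jaw": 255},{"xyz": [0,0,0.004],"spin": 0,"jaw": 255},{"xyz": [0,0,0.004],"spin": 0,"jaw": 255},{"xyz": [0,0,0.004],"spin": 0,"jaw": 255},{"xyz": [0,0,0.004],"spin": 0,"jaw": 255},{"xyz": [0,0,0.004],"spin": 0,"jaw": 255},{"xyz": [0,0,0.004],"spin": 0,"jaw": 255},{"xyz": [0,0,0.004],"spin": 0,"jaw": 255}])

```text
clock: 14.13
tool_pos: [0.5023, 0.1391, 0.0192]
orientation: [0.742, 0.671, 0.0, 0.0]
contact_force: [-0.2, 0.7, 2.8]
grip_width: 0.008
gripper_force: 1.3
```

apply_moves(motion=[{"xyz": [0,0,0.0005],"spin": 0,"jaw": 255},{"xyz": [0,0,0.001],"spin": 0,"jaw": 255},{"xyz": [0,0,0.0015],"spin": 0,"jaw": 255},{"xyz": [0,0,0.002],"spin": 0,"jaw": 255},{"xyz": [0,0,0.0025],"spin": 0,"jaw": 255},{"xyz": [0,0,0.0025],"spin": 0,"jaw": 255},{"xyz": [0,0,0.0025],"spin": 0,"jaw": 255},{"xyz": [0,0,0.0025],"spin": 0,"jaw": 255},{"xyz": [0,0,0.0025],"spin": 0,"jaw": 255},{"xyz": [0,0,0.0025],"spin": 0,"jaw": 255}])

```text
clock: 14.97
tool_pos: [0.5023, 0.1392, 0.0167]
orientation: [0.742, 0.671, 0.0, 0.0]
contact_force: [-0.3, 0.7, 3.3]
grip_width: 0.003
gripper_force: 1.8
```

Run:
```python
from h import *
go()
for n in ['side','scene']:
    c=cam(n);P=cloud(c)
    b=(P[...,2]>.03)&(P[...,2]<.06)&(abs(P[...,0]-.503)<.02)&(abs(P[...,1]-.139)<.02)
    w=b&(c['img'].min(-1)>90)
    print(n,w.sum(),np.median(P[w][:,2]))
```

```text
pos [0.5023 0.1392 0.0167] yawx 84.27 F [-0.26  0.72  3.29] t 14.9667 w 0.003047820877986871 j [-0.76  0.24  0.49  1.98 -0.14  0.95 -0.3 ]
side 32 0.037538009177358334
scene 16 0.03811783635792887
```

The button is about 5–6 mm down. I'll press 1.5 mm further to be certain; arm stiffness is about 2 N/mm, so that's safe.

apply_moves(motion=[{"xyz": [0,0,0.0005],"spin": 0,"jaw": 255},{"xyz": [0,0,0.001],"spin": 0,"jaw": 255},{"xyz": [0,0,0.0015],"spin": 0,"jaw": 255},{"xyz": [0,0,0.0015],"spin": 0,"jaw": 255},{"xyz": [0,0,0.0015],"spin": 0,"jaw": 255},{"xyz": [0,0,0.0015],"spin": 0,"jaw": 255},{"xyz": [0,0,0.0015],"spin": 0,"jaw": 255},{"xyz": [0,0,0.0015],"spin": 0,"jaw": 255},{"xyz": [0,0,0.0015],"spin": 0,"jaw": 255},{"xyz": [0,0,0.0015],"spin": 0,"jaw": 255}])

```text
clock: 15.9
tool_pos: [0.5024, 0.1392, 0.0159]
orientation: [0.742, 0.671, 0.0, -0.0]
contact_force: [-3.0, -0.7, 9.8]
grip_width: 0.007
gripper_force: 4.8
```

Bottomed out: force 9.8 N, above the 4 N spring. Lifting straight up.

apply_moves(motion=[{"xyz": [0,0,-0.004],"spin": 0,"jaw": 255},{"xyz": [0,0,-0.01],"spin": 0,"jaw": 255},{"xyz": [0,0,-0.03],"spin": 0,"jaw": 255},{"xyz": [0,0,-0.06],"spin": 0,"jaw": 255},{"xyz": [0,0,-0.1],"spin": 0,"jaw": 255},{"xyz": [0,0,-0.14],"spin": 0,"jaw": 255},{"xyz": [0,0,-0.18],"spin": 0,"jaw": 255},{"xyz": [0,0,-0.18],"spin": 0,"jaw": 255},{"xyz": [0,0,-0.18],"spin": 0,"jaw": 255},{"xyz": [0,0,-0.18],"spin": 0,"jaw": 255}])

```text
clock: 16.73
tool_pos: [0.5016, 0.139, 0.1945]
orientation: [0.742, 0.671, -0.0, -0.0]
contact_force: [-0.5, -0.2, -0.5]
grip_width: 0.007
gripper_force: 0.0
```

Run:
```python
from h import *
go()
for n in ['side','scene']:
    c=cam(n);P=cloud(c)
    q=P[(P[...,2]>.040)&(P[...,2]<.06)&(abs(P[...,0]-.503)<.035)&(abs(P[...,1]-.134)<.035)]
    print(n,len(q),q.mean(0).round(4))
    hsv=cv2.cvtColor(c['img'],cv2.COLOR_RGB2HSV);H,S=hsv[...,0],hsv[...,1]
    m=((H<7)|(H>173))&(S>150)&(P[...,2]>.07)&(P[...,2]<.11)&(P[...,1]<-.25)&(P[...,0]>.5)
    print('knob',P[m].mean(0).round(4))
```

```text
pos [0.5016 0.139  0.1945] yawx 84.28 F [-0.51 -0.18 -0.5 ] t 16.7333 w 0.006792800858510035 j [-0.81  0.04  0.51  1.79 -0.02  1.31 -0.4 ]
side 84 [0.5023 0.1377 0.0441]
knob [ 0.5837 -0.3045  0.0903]
scene 89 [0.5042 0.1389 0.0447]
knob [ 0.5901 -0.3014  0.0893]
```

The button is back up, the timer hasn't moved, the lever is over and the hand is clear. Handing in.

```bash
python3 -c "
from station import robot
print(robot.job_done())"
```

```text
the job is handed in; nothing more can be done
None
```

The job is handed in, though no verdict came back: the middle-sized box's lever is at its far stop, the blue timer's button was pressed all the way down and sprang back up, the blue timer did not move, the other timers, jug and tub were not touched, and the hand is clear.

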